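# Fit a tip to a pipette and poise it over the open vial

## Task

Lift the pipette with the purple button out of its stand and push its nose firmly down into the last tip in the tip box, so that the tip sits tight on it. Lift the tip out, carry it over the bottles and vials, and finish still holding the pipette upright and motionless, with the lower end of the tip centred about 1 cm above the mouth of the one open vial, ready to dispense. Never touch the tip with the gripper, do not let the tip touch any vial, and leave the other pipette, the bottles and the vials where they stand.

Things in the scene. Friction and masses are not known exactly. Their poses are not given: they have to be found in the camera images.
- pipette_grip (a point): Grip point on the axis of the white loose pipette with PURPLE button and band (130 g), in its upper handle, 150 mm above its nose end, about 175 mm above the bench at the start; z up along the axis. The handle has flat sides: 30 mm along x, 28 mm along y, from 75 mm below this point to 20 mm above. Grip it across y, from above. The button (21 mm diameter) ends 43 mm above this point.
- pipette_nose (a point): Lower end of the same pipette's grey nose, on its axis; z up along the pipette. The nose starts 8 mm in diameter, has a sealing ring of 12.4 mm diameter 6 to 10 mm up and one of 14.6 mm diameter 24 to 28 mm up; 35 mm up a white sleeve of 18 to 20 mm diameter begins, reaching to the handle at 75 mm.
- pipette: The same purple-button pipette; its origin is the nose's lower end (as pipette_nose), z up. A finger rest 12 mm wide sticks out 41 mm from the axis along +x, 151 to 166 mm above the nose's end. The pipette is 193 mm long. At the start its axes are those of the stand to within 3 degrees.
- stand: Fixed bench stand, 190 mm along y, 130 mm deep: a fork plate, its top 100 mm above the bench, with three slots 25 mm wide, 50 mm apart along y, open towards -x. Origin: on the bench under the middle slot. The pipettes hang by the underside of the handle in the two outer slots (y +50 and -50 mm, either way round); the middle slot is empty. Lifting one 80 mm straight up frees it.
- other_pipette: The other pipette in the stand, same shape and size but with a YELLOW button and band; origin at its nose's lower end. Its button ends 218 mm above the bench, so a held pipette is carried round it, on the slots' open side (-x of the stand), rather than over it. To be left alone.
- tip_box: Fixed tip box without lid: white, 94 mm (x) by 122 mm (y), with a blue plate with 12 holes on top, 82 mm above the bench. Origin: centre of its underside. All holes are empty but one, which holds the tip.
- tip: The last tip: a pale yellow loose hollow rigid cone, 10 g, 90 mm long, upright in a hole of the box. Origin: the centre of its lower, pointed end (3.6 mm in diameter); z up along its axis to the mouth. A collar of 22 mm diameter, 74 to 79 mm above the lower end, rests on the blue plate; the tip has about 1 mm sideways play in the hole.
- tip_mouth (a point): Centre of the tip's open mouth, 90 mm above its lower end, 98 mm above the bench at the start. Outer diameter 18 mm; inner 15.2 mm, narrowing to 11 mm 35 mm down. The nose goes in freely for about 31 mm, then wedges; pressed in with 5 to 25 N it is tight and stays on by friction when lifted. The mouth would meet the white sleeve at 35 mm.
- vial_rack: Fixed orange rack, 72 mm (x) by 140 mm (y) and 38 mm high, with 2 by 4 square cells 34 mm apart. Origin: centre of its underside.
- vial_mouth (a point): Centre of the mouth of the one OPEN vial in the rack, z up. The vial is frosted, loose, 28 mm in diameter and 58 mm tall; its neck is 23 mm in diameter outside and about 20 mm inside; the mouth is 62 mm above the bench. Its cell varies.
- open_vial: The same open vial; origin at the centre of its underside.
- capped_vial0: One of four closed vials in the rack: frosted, 28 mm in diameter, with a blue cap of 27 mm diameter, loose, 64 mm tall, its top 68 mm above the bench. Origin: centre of its underside. To be left alone.
- capped_vial1: One of four closed vials in the rack: frosted, 28 mm in diameter, with a blue cap of 27 mm diameter, loose, 64 mm tall, its top 68 mm above the bench. Origin: centre of its underside. To be left alone.
- capped_vial2: One of four closed vials in the rack: frosted, 28 mm in diameter, with a blue cap of 27 mm diameter, loose, 64 mm tall, its top 68 mm above the bench. Origin: centre of its underside. To be left alone.
- capped_vial3: One of four closed vials in the rack: frosted, 28 mm in diameter, with a blue cap of 27 mm diameter, loose, 64 mm tall, its top 68 mm above the bench. Origin: centre of its underside. To be left alone.
- pink_bottle: Loose pink bottle with a white cap, 44 mm in diameter, 80 mm tall, between the tip box and the rack. Origin: centre of its underside. To be left alone.
- brown_bottle: Loose brown bottle with a black cap, 40 mm in diameter, 64 mm tall, between the tip box and the rack. Origin: centre of its underside. To be left alone.

How it is judged:
By the outcome, as a careful person would: the job done as asked, in the order asked, and still so for the second after the job is handed in, while the arm keeps its last pose, push and grip.
It also fails if it takes over 51 s, if anything falls off the work surface, if the arm or the gripper's body presses on something with over 40 N, if the wrist force passes 120 N, or if a joint passes its speed limit or range.

## Robot

A 6-joint arm with a two-finger parallel gripper is mounted at the origin on the work surface. World frame = base frame: x ahead of the robot, y to its left, z up, the work surface at z = 0. Lengths are in m, angles in rad, forces in N, time in s.
With the tool pointing down it reaches from about 0.3 to 0.75 m from the base axis. Payload 8.5 kg.
Tool frame: the origin (TCP) lies at the very end of the fingers, on their centre line; the grasp point (between the pads) lies 19 mm behind it; z points along the fingers, y is the line along which they close (so a half turn about z gives the same grasp; the last joint's range is limited). The gripper opens to 85 mm and grips with 20 to 120 N. Pads are 22 mm wide; open, the fingers measure 114 mm over their backs; the gripper's body (76 mm by 85 mm) begins 54 mm behind the grasp point. The pads swing forward as they close: fully open they stand 13 mm farther back than shut.
Start: joints at [1.059, 0.381, 1.297, -0, 1.464, -0.215], TCP at [0.161, 0.526, 0.231] pointing down, gripper open.
Joint ranges: [-3.11, 3.11], [-0.89, 2.33], [0.22, 2.48], [-1.42, 4.56], [0.17, 2.85], [-2.88, 2.88]. Speed limits (rad/s): [2.39, 2.39, 3.14, 3.14, 3.14, 3.14].

## Interface

Orientations are given as a unit quaternion [x, y, z, w].
In Python, from workcell import ctrl, optics gives the robot as it stands.
- The arm moves only by the shell command python3 -m handwheel 'ROWS' [FORCE]. ROWS is JSON, a list of rows, each a list of 7 numbers: the shift along the tool's x, y, z in m, then the turn, a rotation vector about the tool's x, y, z in degrees, then the opening, from -1 (shut) to 1 (fully open), so that 0 is half open. In form: [[dx, dy, dz, rx, ry, rz, hand], ...]. A call has 1 to 20 rows; each row shifts and turns the commanded pose from where the row before left it, along the tool's axes as they then stand; what a row does not reach is not made up. A row lasts 1/8 s, in which the tool goes at most 62.5 mm and 10.7 degrees, less where a joint would pass 70% of its speed; a pose out of reach is approached as far as the arm can. A call is refused whole if a number of a shift passes 0.0625 or a number of a turn 10.7, either way. A call with a gripper value outside its range is refused whole. The fingers move at their own pace and stop on an object; FORCE is the grip in N (left out, the last holds). Time passes only in rows, so rows that do not move let the fingers close. It gives the time, the measured TCP pose, the force, the opening and the grip force at its end, in the units of the state.
- ctrl.observe(): the state, without advancing time (a new reading comes with each control period).
- optics.snapshot(name): name is "side" or "top" or "wrist"; returns (picture, depth): 480x640x3 uint8, red, green, blue; 480x640 float32, m along the optical axis (not along the pixel's ray), 0 where there is no reading.
- optics.camera_info(name): a dict with "fovy" (degrees; the focal length in pixels is half the picture's height over the tangent of half this angle, whatever the lens; pixels are square), "cx", "cy" (the principal point, pixels), "camera_from_world" (4x4, takes a point from world to camera coordinates). Camera axes: x right, y down, z forward; pixel columns grow to the right and rows downward; lengths in m; the calibration is good to about 2 mm. A picture is of the moment at which its call begins: read the wrist's pose just before it. camera_info takes no time and is no camera call; for the wrist camera it gives the pose at the moment of the call.
- ctrl.hand_in(): hands the job in; it is judged then, once.
The state is a dict: "time_s": time; "joint_positions": joint angles; "joint_vel": joint speeds; "joint_efforts": joint torques, N m; "tool_pos": TCP position; "tool_rot": TCP orientation; "contact_force": force on the tool from outside, world axes, zero at the start; "ft_torque": the same for the moment, N m; "finger_gap": finger opening in m; "grasp_force": force on a finger pad.
Only numpy, scipy, OpenCV 4.12 (cv2) and the standard library are available. Lean on these libraries where they do the work, as an engineer would, in place of code of your own. Each camera call takes 0.05 s, during which the arm holds its last target. There are 200 camera calls.

## Working session

There is one attempt and no reset: what is moved stays moved. The work goes in short steps, Python scripts to look and compute and a shell command to move; the robot and the scene stay as the last step left them, time stands still between calls to the robot, and variables do not carry over. Pictures are saved under pics/ and viewed, at most 10 in all, crops included, and the job is handed in when it is done.

```bash
mkdir -p pics; ls; python3 - <<'E'
from workcell import ctrl, optics
import cv2, numpy as np
s=ctrl.observe(); print({k:np.round(v,3) for k,v in s.items()})
for n in ("side","top"):
    p,d=optics.snapshot(n); cv2.imwrite(f"pics/{n}0.png",p[:,:,::-1]); np.savez(f"{n}0.npz",p=p,d=d)
for n in ("side","top","wrist"):
    i=optics.camera_info(n); print(n,i)
E
```

```text
pics
{'time_s': np.float64(0.0), 'joint_positions': array([ 1.059,  0.381,  1.298, -0.   ,  1.464, -0.215]), 'joint_vel': array([-0.   , -0.001, -0.   , -0.002, -0.   , -0.002]), 'joint_efforts': array([-0.0000e+00, -4.4848e+01, -2.3127e+01, -0.0000e+00,  5.0000e-03,
        0.0000e+00]), 'tool_pos': array([0.161, 0.526, 0.231]), 'tool_rot': array([ 0.148,  0.989, -0.001, -0.   ]), 'contact_force': array([ 0.01 ,  0.107, -0.159]), 'ft_torque': array([-0.029, -0.025,  0.006]), 'grasp_force': np.float64(0.0), 'finger_gap': np.float64(0.085)}
side {'fovy': 42.63082339654506, 'cx': 319.1376275061042, 'cy': 237.12047827507155, 'camera_from_world': array([[ 0.94801377, -0.31820519, -0.0039173 , -0.50676013],
       [-0.16258633, -0.47373059, -0.86553164,  0.17807493],
       [ 0.27356092,  0.82117281, -0.50083893,  1.17172408],
       [ 0.        ,  0.        ,  0.        ,  1.        ]])}
top {'fovy': 52.703461588503295, 'cx': 320.37610714556513, 'cy': 235.57936126672766, 'camera_from_world': array([[ 0.01908518, -0.9995026 , -0.02510575,  0.01411097],
       [-0.99657242, -0.01699565, -0.08096028,  0.5502382 ],
       [ 0.08049332,  0.02656484, -0.99640109,  0.93471897],
       [ 0.        ,  0.        ,  0.        ,  1.        ]])}
wrist {'fovy': 68.59297699416632, 'cx': 318.11098543301875, 'cy': 241.5269776293092, 'camera_from_world': array([[ 0.29239751,  0.95629515, -0.00181021, -0.54872933],
       [ 0.91410879, -0.27894153,  0.29427323, -0.0394395 ],
       [ 0.28090712, -0.08769949, -0.95571962,  0.38070266],
       [ 0.        ,  0.        ,  0.        ,  1.        ]])}
```

View pics/side0.png

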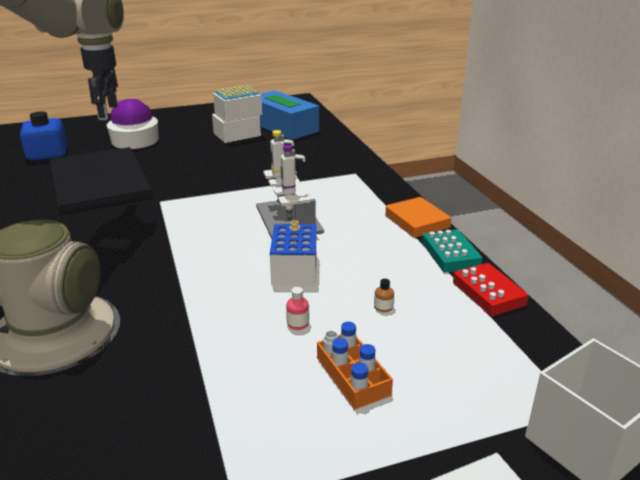

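View pics/top0.png

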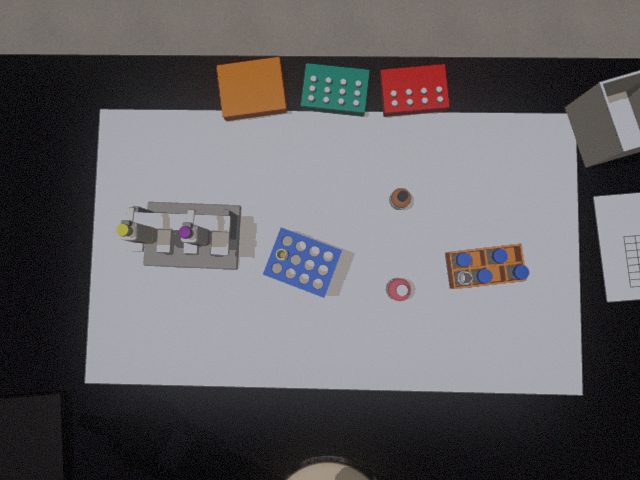

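The side view shows the purple button at (288,148) in front of the yellow one at (277,133). The tip is at (295,226) and the open vial at (331,340). In the top view the purple button is at (185,232), yellow at (123,230), tip at (281,255), open vial at (464,279), pink bottle at (400,290) and brown bottle at (401,198). The finger rests point up in that image, which is +x.

```bash
cat > h.py <<'E'
from workcell import ctrl, optics
import cv2, numpy as np
from scipy.spatial.transform import Rotation as R
def info(n):
    i=optics.camera_info(n); f=240/np.tan(np.radians(i["fovy"])/2)
    return np.array([[f,0,i["cx"]],[0,f,i["cy"]],[0,0,1]]), np.array(i["camera_from_world"])
def ray(c,uv):
    K,T=c; d=T[:3,:3].T@np.linalg.inv(K)@[uv[0],uv[1],1]; return -T[:3,:3].T@T[:3,3], d
def plane(c,uv,z):
    o,d=ray(c,uv); return o+d*(z-o[2])/d[2]
def tri(a,ua,b,ub):
    X=cv2.triangulatePoints(a[0]@a[1][:3],b[0]@b[1][:3],np.float64(ua),np.float64(ub))[:,0]; return X[:3]/X[3]
def proj(c,X):
    q=c[0]@(c[1]@np.append(X,1))[:3]; return q[:2]/q[2]
def snap(n,save=None):
    c=info(n); p,d=optics.snapshot(n)
    if save: cv2.imwrite("pics/"+save,p[:,:,::-1])
    return c,p,d
def blobs(p,lo,hi,roi=None,amin=15):
    h=cv2.cvtColor(p,cv2.COLOR_RGB2HSV); m=cv2.inRange(h,np.array(lo),np.array(hi))
    if roi: 
        k=np.zeros_like(m); u0,v0,u1,v1=roi; k[v0:v1,u0:u1]=255; m&=k
    n,l,s,ce=cv2.connectedComponentsWithStats(m)
    return sorted([(int(s[i][4]),ce[i].round(1).tolist(),s[i][:4].tolist()) for i in range(1,n) if s[i][4]>=amin],reverse=True),m
E
python3 - <<'E'
from h import *
C={n:info(n) for n in("side","top","wrist")}
P={n:np.load(n+"0.npz") for n in("side","top")}
rois={"purple":((130,80,40),(160,255,255)),"yellow":((20,80,80),(34,255,255)),"blue":((108,100,60),(125,255,255)),"orange":((5,150,80),(15,255,255)),"pink":((165,80,80),(179,255,255))}
R_={"top":(90,110,580,390),"side":(160,110,440,420)}
for n in P:
    for k,(lo,hi) in rois.items(): print(n,k,blobs(P[n]["p"],lo,hi,R_[n])[0][:7])
s=ctrl.observe(); Rt=R.from_quat(s["tool_rot"]); T=C["wrist"][1]
print("cam in tool",Rt.inv().apply(-T[:3,:3].T@T[:3,3]-s["tool_pos"]), (T[:3,:3]@Rt.as_matrix()).round(2))
print(Rt.as_matrix().round(3))
d=P["top"]["d"]
for uv in [(185,232),(123,230),(281,255),(464,279),(400,290),(401,198)]: print(uv,d[uv[1],uv[0]])
for k in ("top","side"):
    p=P[k]["p"]; q=p[190:310,100:300] if k=="top" else p[120:250,240:340]
    cv2.imwrite(f"pics/{k}0c.png",cv2.resize(q,None,fx=4,fy=4,interpolation=cv2.INTER_CUBIC)[:,:,::-1])
E
```

```text
side purple [(57, [287.2, 147.3], [283, 144, 10, 8]), (17, [287.9, 186.6], [283, 186, 12, 3])]
side yellow [(67, [294.5, 224.8], [291, 220, 8, 10]), (55, [276.3, 132.9], [272, 130, 9, 7]), (24, [275.7, 169.8], [271, 167, 10, 5])]
side blue [(1103, [293.6, 239.6], [270, 224, 47, 31]), (230, [359.3, 370.4], [352, 362, 16, 17]), (207, [366.9, 351.4], [360, 344, 15, 16]), (204, [339.8, 345.3], [333, 338, 15, 16]), (173, [348.1, 328.5], [342, 322, 14, 14])]
side orange [(1948, [356.4, 377.8], [318, 338, 74, 71]), (1505, [414.7, 215.3], [386, 196, 54, 41]), (146, [384.0, 293.3], [376, 288, 17, 11])]
side pink [(291, [297.0, 305.7], [287, 298, 21, 16]), (48, [297.8, 327.1], [288, 324, 20, 6])]
top purple [(119, [184.3, 231.8], [178, 226, 13, 12])]
top yellow [(129, [122.8, 229.5], [116, 224, 14, 12]), (23, [282.9, 254.6], [280, 252, 7, 7])]
top blue [(2128, [302.4, 262.3], [263, 228, 79, 69]), (175, [520.8, 271.7], [513, 265, 16, 14]), (166, [499.8, 255.5], [493, 249, 15, 14]), (166, [484.2, 275.6], [477, 269, 15, 14]), (162, [463.4, 259.4], [457, 253, 14, 14])]
top orange [(691, [493.9, 263.0], [452, 245, 71, 39]), (200, [240.3, 112.0], [222, 110, 50, 7]), (39, [470.4, 285.2], [454, 283, 33, 5])]
top pink [(268, [397.8, 289.1], [388, 279, 23, 22])]
cam in tool [ 0.07436875 -0.00052264 -0.14368207] [[ 0.    1.    0.  ]
 [-0.96  0.   -0.29]
 [-0.29 -0.    0.96]]
[[-0.956  0.292 -0.001]
 [ 0.292  0.956 -0.001]
 [ 0.    -0.001 -1.   ]]
(185, 232) 0.766945
(123, 230) 0.7676125
(281, 255) 0.91627634
(464, 279) 0.9599008
(400, 290) 0.8900259
(401, 198) 0.91806096
```

View pics/top0c.png

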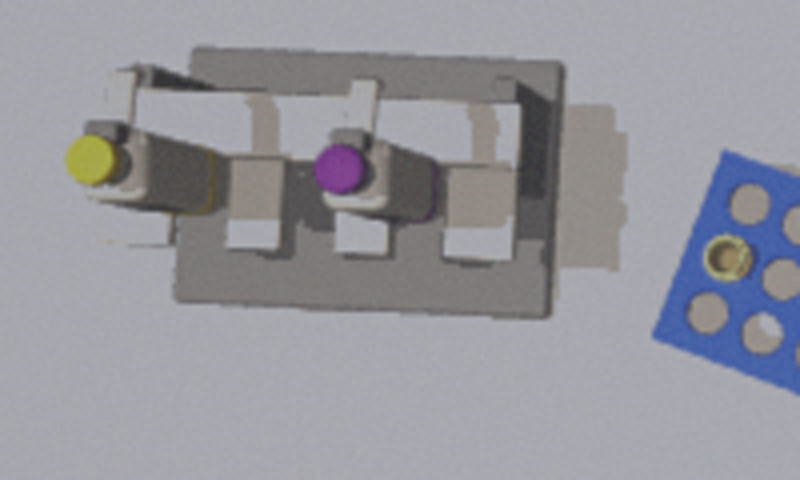

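```bash
python3 - <<'E'
from h import *
t,s=info("top"),info("side")
pairs={"purple(218)":((184.3,231.8),(287.2,147.3),.216),"yellow":((122.8,229.5),(276.3,132.9),.216),
"tip mouth(98)":((281.8,254.6),(294.6,224),.098),"vial mouth(62)":((464.5,278.5),(330.5,337.5),.062),
"cap0":((463.4,259.4),(348.1,325.5),.068),"cap1":((499.8,255.5),(366.9,348.4),.068),"cap2":((484.2,275.6),(339.8,342.3),.068),"cap3":((520.8,271.7),(359.3,367.4),.068),
"pink":((402,290.5),(297,293),.08),"brown":((403,196.5),(384.5,284),.064)}
for k,(a,b,z) in pairs.items(): print(k,"tri",tri(t,a,s,b).round(4),"planeTop",plane(t,a,z).round(4),"planeSide",plane(s,b,z).round(4))
# box and stand edges
p=np.load("top0.npz")["p"]
_,m=blobs(p,(108,100,60),(125,255,255),(255,220,350,305))
c=max(cv2.findContours(m,0,2)[0],key=cv2.contourArea); r=cv2.minAreaRect(c); bx=cv2.boxPoints(r)
print("box",[plane(t,q,.082).round(3)[:2].tolist() for q in bx])
for q in [(148,202),(240.5,206),(144,265),(238,269)]: print("stand base",plane(t,q,.01).round(3))
E
```

```text
purple(218) tri [0.5373 0.2359 0.2129] planeTop [0.5366 0.235  0.216 ] planeSide [0.5355 0.2282 0.216 ]
yellow tri [0.5388 0.3355 0.2123] planeTop [0.5386 0.3338 0.216 ] planeSide [0.5362 0.3258 0.216 ]
tip mouth(98) tri [0.5089 0.0918 0.0929] planeTop [0.5079 0.0915 0.098 ] planeSide [0.5068 0.0828 0.098 ]
vial mouth(62) tri [ 0.4713 -0.2502  0.0526] planeTop [ 0.4709 -0.2476  0.062 ] planeSide [ 0.4677 -0.2611  0.062 ]
cap0 tri [ 0.5063 -0.2446  0.0659] planeTop [ 0.5063 -0.2441  0.068 ] planeSide [ 0.5052 -0.2471  0.068 ]
cap1 tri [ 0.5143 -0.3118  0.0659] planeTop [ 0.5148 -0.3113  0.068 ] planeSide [ 0.513 -0.314  0.068]
cap2 tri [ 0.4768 -0.2827  0.0661] planeTop [ 0.477  -0.2822  0.068 ] planeSide [ 0.4759 -0.2849  0.068 ]
cap3 tri [ 0.4852 -0.3503  0.0656] planeTop [ 0.4855 -0.3495  0.068 ] planeSide [ 0.4839 -0.3528  0.068 ]
pink tri [ 0.4471 -0.1302  0.0722] planeTop [ 0.4469 -0.129   0.08  ] planeSide [ 0.4444 -0.1409  0.08  ]
brown tri [ 0.625  -0.1334  0.0552] planeTop [ 0.6235 -0.1321  0.064 ] planeSide [ 0.6195 -0.1451  0.064 ]
box [[0.471, 0.128], [0.56, 0.097], [0.519, -0.017], [0.432, 0.015]]
stand base [0.613 0.376 0.01 ]
stand base [0.608 0.187 0.01 ]
stand base [0.486 0.378 0.01 ]
stand base [0.481 0.188 0.01 ]
```

```bash
python3 -m handwheel '[[-0.02,-0.007,-0.02,0,0,0,1],[-0.037,-0.014,-0.02,0,0,0,1],[-0.037,-0.014,-0.02,0,0,0,1],[-0.037,-0.014,-0.01,0,0,0,1],[-0.037,-0.014,0,0,0,0,1],[-0.037,-0.014,0,0,0,0,1],[-0.037,-0.014,0,0,0,0,1],[-0.037,-0.014,0,0,0,0,1],[-0.037,-0.014,0,0,0,0,1],[-0.037,-0.014,0,0,0,0,1],[-0.037,-0.014,0,0,0,0,1],[-0.037,-0.014,0,0,0,0,1],[-0.017,-0.007,0,0,0,-7.7,1],[0,0,0,0,0,-7.7,1],[0,0,0,0,0,0,1],[0,0,0,0,0,0,1]]'
python3 - <<'E'
from h import *
s=ctrl.observe(); print(s["tool_pos"].round(4),R.from_quat(s["tool_rot"]).as_matrix().round(3).tolist(),s["joint_vel"].round(3),s["joint_positions"].round(2))
c,p,d=snap("wrist","w1.png"); np.savez("w1.npz",p=p,K=c[0],T=c[1])
print(blobs(p,(130,80,40),(160,255,255))[0][:4])
E
```

```text
time_s: 2.1
tool_pos: [0.5361, 0.2356, 0.3012]
tool_rot: [0.015, 1.0, -0.0, -0.0]
contact_force: [-0.2, -0.3, -0.0]
finger_gap: 0.0854
grasp_force: 0.0
[0.5361 0.2356 0.3012] [[-1.0, 0.03, -0.0], [0.03, 1.0, -0.0], [0.0, -0.0, -1.0]] [ 0.004 -0.002  0.     0.001  0.    -0.009] [ 0.21  0.41  1.05  0.    1.68 -1.33]
[(650, [317.4, 248.7], [303, 234, 29, 30])]
```

View pics/w1.png

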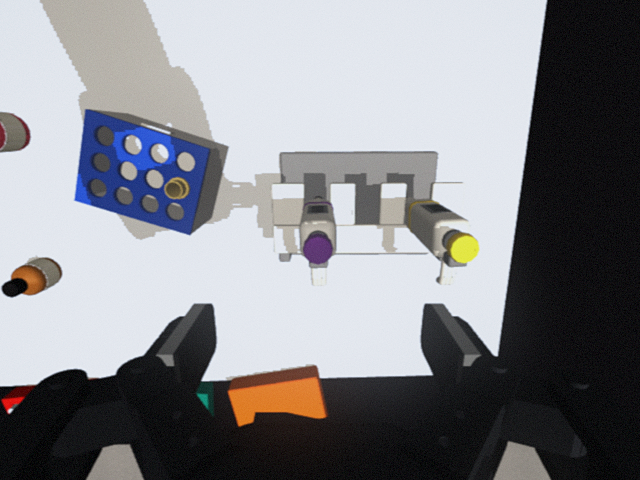

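The wrist view shows the purple button at (317,249), yellow at (462,248) and the tip at (176,188) in the blue plate. The finger rest points away from the base.

```bash
python3 - <<'E'
from h import *
w=np.load("w1.npz"); c=(w["K"],w["T"]); t=info("top"); p=w["p"]
print("button",plane(c,(317.4,248.7),.218),"tri",tri(c,(317.4,248.7),t,(184.3,231.8)))
b,m=blobs(p,(15,60,60),(34,255,255),(150,165,205,212)); print(b[:3])
(u,v),r=cv2.minEnclosingCircle(np.argwhere(m>0)[:,::-1].astype(np.float32)); print(u,v,r)
print("tip mouth",plane(c,(u,v),.098),"tri",tri(c,(u,v),t,(281.8,254.6)))
E
```

```text
button [0.53648468 0.23427391 0.218     ] tri [0.53639514 0.23428551 0.21830549]
[(409, [176.7, 188.1], [165, 177, 24, 22])]
176.5 188.5 12.020915031433105
tip mouth [0.50944639 0.09579005 0.098     ] tri [0.50904744 0.09247623 0.09015847]
```

```bash
python3 -m handwheel '[[0,-0.001,0.025,0,0,0,1],[0,0,0.03,0,0,0,1],[0,0,0.03,0,0,0,1],[0,0,0.025,0,0,0,1],[0,0,0.02,0,0,0,1],[0,0,0.01,0,0,0,1],[0,0,0.006,0,0,0,1],[0,0,0,0,0,0,1],[0,0,0,0,0,0,-0.2],[0,0,0,0,0,0,-0.5],[0,0,0,0,0,0,-1],[0,0,0,0,0,0,-1],[0,0,0,0,0,0,-1],[0,0,0,0,0,0,-1],[0,0,0,0,0,0,-1]]' 90
```

```text
time_s: 4.03
tool_pos: [0.5364, 0.2345, 0.1557]
tool_rot: [0.014, 1.0, 0.0, 0.0]
contact_force: [-1.5, 0.9, 5.1]
finger_gap: 0.0271
grasp_force: 88.0
```

```bash
python3 -m handwheel '[[0,0,-0.008,0,0,0,-1],[0,0,-0.02,0,0,0,-1],[0,0,-0.025,0,0,0,-1],[0,0,-0.025,0,0,0,-1],[0,0,-0.025,0,0,0,-1],[0,0,-0.015,0,0,0,-1],[0,0,-0.01,0,0,0,-1],[0.003,-0.018,0,0,0,0,-1],[0.005,-0.03,0,0,0,0,-1],[0.005,-0.03,0,0,0,0,-1],[0.005,-0.03,0,0,0,0,-1],[0.004,-0.025,0,0,0,0,-1],[0.002,-0.01,0,0,0,0,-1],[0,0,0,0,0,0,-1],[0,0,0,0,0,0,-1]]'
python3 - <<'E'
from h import *
s=ctrl.observe(); print(s["tool_pos"].round(4),s["contact_force"].round(2),s["ft_torque"].round(3),s["grasp_force"],s["joint_vel"].round(3))
W=snap("wrist"); S=snap("side"); T=snap("top")
for n,(c,p,d) in zip(("w2","s2","t2"),(W,S,T)): np.savez(n+".npz",p=p,K=c[0],T=c[1],d=d)
a=cv2.resize(W[1],(540,405)); 
b=cv2.resize(S[1][100:270,240:360],None,fx=600/170,fy=600/170,interpolation=cv2.INTER_CUBIC)
a=cv2.resize(W[1][40:440,140:500],(376,418),interpolation=cv2.INTER_AREA)
print(a.shape,b.shape)
k=np.zeros((600,800,3),np.uint8); k[:418,:376]=a; k[:b.shape[0],376:376+b.shape[1]]=b[:600,:424]
cv2.imwrite("pics/m2.png",k[:,:,::-1])
E
```

```text
time_s: 5.9
tool_pos: [0.5083, 0.0927, 0.2831]
tool_rot: [0.014, 1.0, 0.0, -0.0]
contact_force: [-0.4, 0.3, -1.2]
finger_gap: 0.0268
grasp_force: 88.4
[0.5083 0.0927 0.2831] [-0.42  0.3  -1.22] [-0.037  0.001 -0.036] 88.392813205719 [ 0.007  0.002 -0.003 -0.001  0.001 -0.002]
(418, 376, 3) (600, 424, 3)
```

View pics/m2.png

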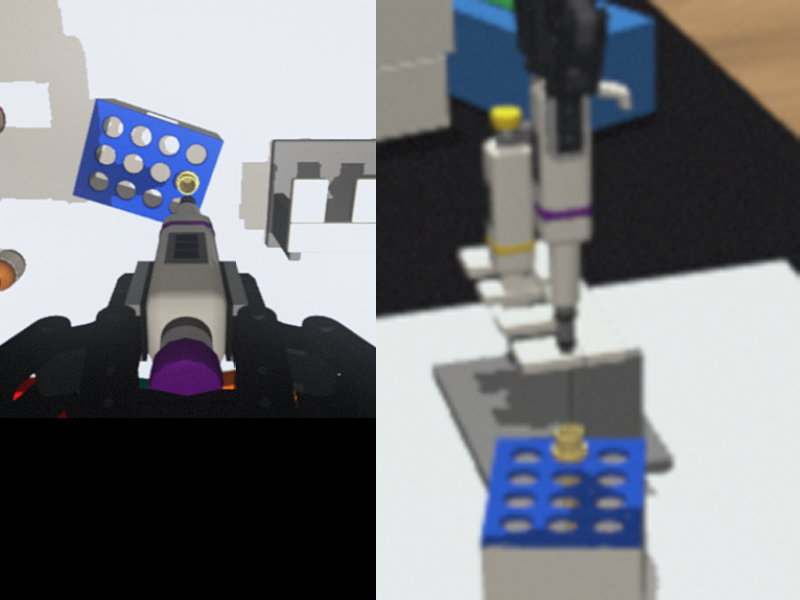

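Montage left (wrist): nose end at about wrist pixel (319,234), tip mouth at (319,213). Right (side): nose end at about (294,198), tip mouth at (295,221). The pipette hangs upright and in line. I'll zoom in for a finer measurement.

```bash
python3 - <<'E'
from h import *
w=np.load("w2.npz"); s=np.load("s2.npz")
a=cv2.resize(w["p"][195:245,295:343],None,fx=8,fy=8,interpolation=cv2.INTER_CUBIC)   # u=295+x/8
b=cv2.resize(s["p"][180:240,275:315],None,fx=10,fy=10,interpolation=cv2.INTER_CUBIC)
k=np.zeros((600,800,3),np.uint8); k[:400,:384]=a; k[:,400:]=b
cv2.imwrite("pics/m3.png",k[:,:,::-1])
c=(w["K"],w["T"]); cs=(s["K"],s["T"])
o=ctrl.observe(); Rm=R.from_quat(o["tool_rot"]).as_matrix()
n=np.array(o["tool_pos"])+Rm@[0,0,.131]; print("nose pred",n, "px",proj(c,n),proj(cs,n))
E
```

```text
nose pred [0.50825806 0.09276597 0.15218145] px [319.24427159 229.63576585] [293.30950127 199.47357709]
```

View pics/m3.png

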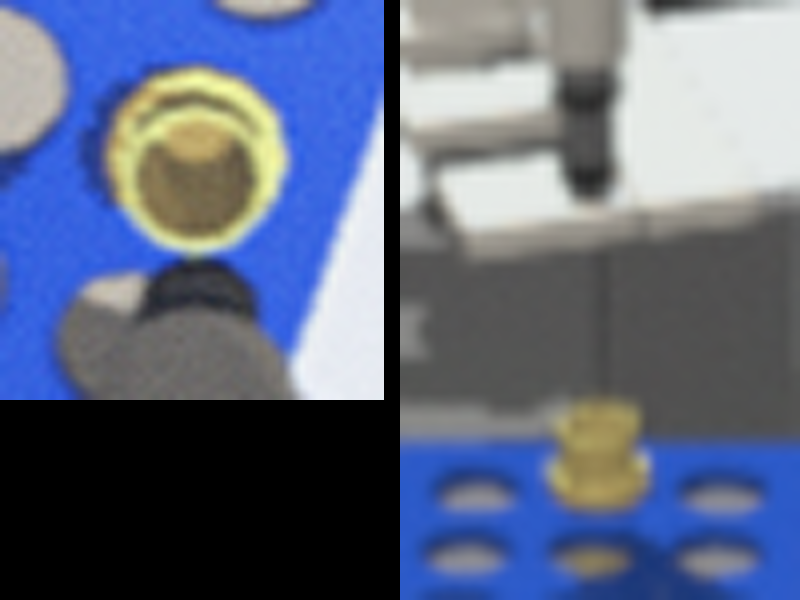

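```bash
python3 - <<'E'
from h import *
w=np.load("w2.npz"); s=np.load("s2.npz"); c=(w["K"],w["T"]); cs=(s["K"],s["T"])
o=ctrl.observe(); Rm=R.from_quat(o["tool_rot"]).as_matrix()
n=np.array(o["tool_pos"])+Rm@[0,0,.131]
print("ring front v pred",[proj(c,n+[-.0062,0,h]).round(2) for h in(.006,.01)],"ring side",proj(c,n+[0,.0062,.008]),proj(c,n+[0,-.0062,.008]))
tw=(319.06,217.1); ts=(294.55,221.5)
print("tri",tri(c,tw,cs,ts),"wrist plane",plane(c,tw,.098),"side plane",plane(cs,ts,.098))
q=tri(c,(319.06,217.1),cs,ts)
for X in (plane(c,tw,.098),): print("tip - nose world",X-n,"tool",Rm.T@(X-n), "side px of X",proj(cs,X))
E
```

```text
ring front v pred [array([319.06, 224.03]), array([319.07, 225.3 ])] ring side [327.15294398 232.09189812] [311.39262398 232.50602843]
tri [0.50984978 0.09275525 0.09851745] wrist plane [0.51052002 0.09267367 0.098     ] side plane [0.50991762 0.09362433 0.098     ]
tip - nose world [ 2.26195737e-03 -9.23016123e-05 -5.41814548e-02] tool [-2.27653413e-03 -3.48410433e-05  5.41809117e-02] side px of X [294.94015529 221.65477072]
```

```bash
python3 -m handwheel '[[-0.0007,0,0.01,0,0,0,-1],[0,0,0.015,0,0,0,-1],[0,0,0.015,0,0,0,-1],[0,0,0.008,0,0,0,-1],[0,0,0.006,0,0,0,-1],[0,0,0.006,0,0,0,-1],[0,0,0.004,0,0,0,-1],[0,0,0.004,0,0,0,-1],[0,0,0,0,0,0,-1],[0,0,0,0,0,0,-1]]'
python3 - <<'E'
from h import *
s=ctrl.observe(); print(s["tool_pos"].round(4),s["contact_force"].round(2),s["ft_torque"].round(3))
W=snap("wrist"); S=snap("side")
a=cv2.resize(W[1][190:270,280:360],None,fx=5,fy=5,interpolation=cv2.INTER_CUBIC)
b=cv2.resize(S[1][180:240,275:315],None,fx=10,fy=10,interpolation=cv2.INTER_CUBIC)
k=np.zeros((600,800,3),np.uint8); k[:400,:400]=a; k[:,400:]=b
cv2.imwrite("pics/m4.png",k[:,:,::-1])
E
```

```text
time_s: 7.3
tool_pos: [0.5091, 0.0921, 0.2155]
tool_rot: [0.014, 1.0, -0.0, 0.0]
contact_force: [-0.8, 0.2, -1.0]
finger_gap: 0.027
grasp_force: 88.4
[0.5091 0.0921 0.2155] [-0.75  0.23 -1.04] [-0.017  0.037 -0.028]
```

View pics/m4.png

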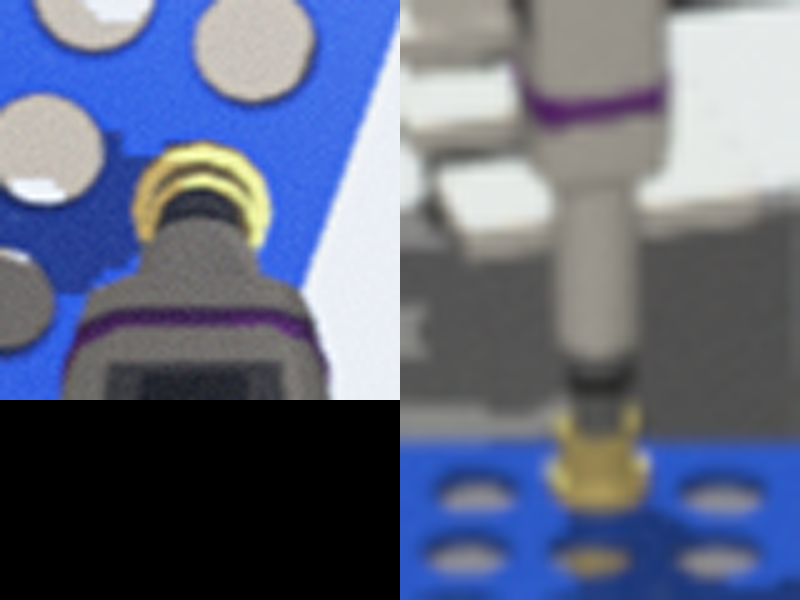

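The nose is about 13 mm inside the tip mouth and centred (wrist crop (202,205), side crop (595,425)), with no contact force. I'll go on down to the wedge.

```bash
python3 -m handwheel '[[0,0,0.004,0,0,0,-1],[0,0,0.004,0,0,0,-1],[0,0,0.004,0,0,0,-1],[0,0,0.003,0,0,0,-1],[0,0,0.001,0,0,0,-1],[0,0,0,0,0,0,-1],[0,0,0,0,0,0,-1]]'
```

```text
time_s: 8.28
tool_pos: [0.509, 0.0921, 0.1994]
tool_rot: [0.014, 1.0, -0.0, 0.0]
contact_force: [0.2, 0.7, -1.6]
finger_gap: 0.0267
grasp_force: 88.4
```

```bash
python3 -m handwheel '[[0,0,0.001,0,0,0,-1],[0,0,0.001,0,0,0,-1],[0,0,0.0005,0,0,0,-1],[0,0,0,0,0,0,-1]]'
```

```text
time_s: 8.78
tool_pos: [0.5091, 0.0921, 0.1971]
tool_rot: [0.014, 1.0, -0.0, 0.0]
contact_force: [-1.1, 0.6, 3.7]
finger_gap: 0.0274
grasp_force: 88.5
```

Contact has begun (about 5 N above the pre-contact reading); I'll press on.

```bash
python3 -m handwheel '[[0,0,0.0005,0,0,0,-1],[0,0,0.0005,0,0,0,-1],[0,0,0,0,0,0,-1]]'
```

```text
time_s: 9.15
tool_pos: [0.5091, 0.0921, 0.1962]
tool_rot: [0.014, 1.0, -0.0, 0.0]
contact_force: [-0.2, 1.2, 6.0]
finger_gap: 0.0275
grasp_force: 89.0
```

```bash
python3 -m handwheel '[[0,0,0.0005,0,0,0,-1],[0,0,0.0005,0,0,0,-1],[0,0,0.0005,0,0,0,-1],[0,0,0,0,0,0,-1]]'
```

```text
time_s: 9.65
tool_pos: [0.5092, 0.0921, 0.1953]
tool_rot: [0.014, 1.0, -0.0, 0.001]
contact_force: [-1.9, -0.3, 11.1]
finger_gap: 0.0275
grasp_force: 89.7
```

```bash
python3 -m handwheel '[[0,0,0.0005,0,0,0,-1],[0,0,0.0005,0,0,0,-1],[0,0,0.0005,0,0,0,-1],[0,0,0,0,0,0,-1],[0,0,0,0,0,0,-1]]'
```

```text
time_s: 10.28
tool_pos: [0.5094, 0.0922, 0.1946]
tool_rot: [0.014, 1.0, -0.0, 0.001]
contact_force: [-3.7, -0.3, 15.8]
finger_gap: 0.0272
grasp_force: 90.4
```

```bash
python3 -m handwheel '[[0,0,-0.002,0,0,0,-1],[0,0,-0.004,0,0,0,-1],[0,0,-0.008,0,0,0,-1],[0,0,-0.012,0,0,0,-1],[0,0,-0.015,0,0,0,-1],[0,0,-0.018,0,0,0,-1],[0,0,-0.018,0,0,0,-1],[0,0,-0.018,0,0,0,-1],[0,0,-0.013,0,0,0,-1],[0,0,-0.008,0,0,0,-1],[0,0,0,0,0,0,-1],[0,0,0,0,0,0,-1]]'
python3 - <<'E'
from h import *
W=snap("wrist"); S=snap("side")
for n,(c,p,d) in zip(("w5","s5"),(W,S)): np.savez(n+".npz",p=p,K=c[0],T=c[1],d=d)
a=cv2.resize(W[1][120:300,240:400],None,fx=2.5,fy=2.5,interpolation=cv2.INTER_CUBIC)
b=cv2.resize(S[1][120:240,260:340],None,fx=5,fy=5,interpolation=cv2.INTER_CUBIC)
k=np.zeros((600,800,3),np.uint8); k[:450,:400]=a; k[:,400:]=b
cv2.imwrite("pics/m5.png",k[:,:,::-1])
E
```

```text
time_s: 11.78
tool_pos: [0.5088, 0.0922, 0.3083]
tool_rot: [0.014, 1.0, 0.0, -0.001]
contact_force: [-0.2, -0.2, -1.7]
finger_gap: 0.0267
grasp_force: 88.5
```

View pics/m5.png

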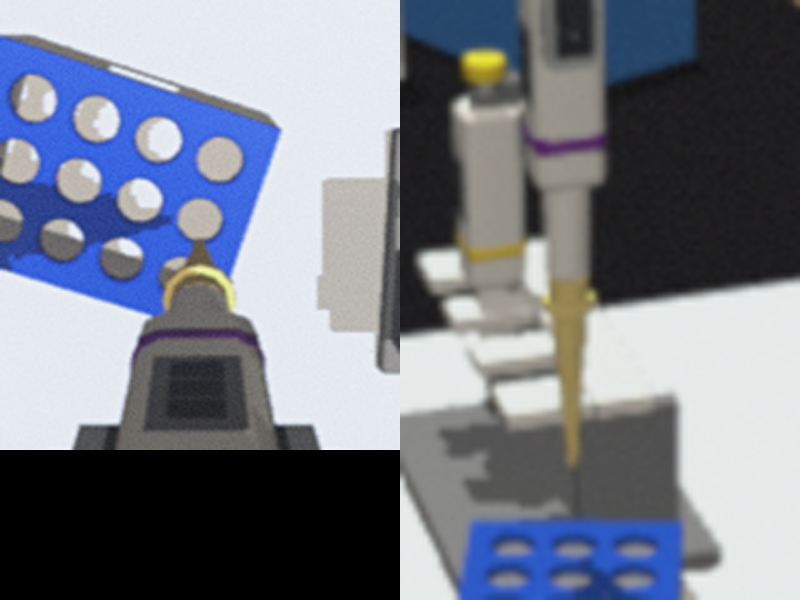

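The tip is firmly on and out of the box. Its lower end is at side (294.0,212.6) and wrist (318.9,216.5).

```bash
python3 - <<'E'
from h import *
w=np.load("w5.npz"); s=np.load("s5.npz"); c=(w["K"],w["T"]); cs=(s["K"],s["T"])
o=ctrl.observe(); Rm=R.from_quat(o["tool_rot"]).as_matrix()
X=tri(c,(318.9,216.5),cs,(294.0,212.6)); print("tip end",X,"wrist at z .1217",plane(c,(318.9,216.5),.1217),"in tool",Rm.T@(X-o["tool_pos"]))
E
python3 -m handwheel '[[0.001,-0.01,0,0,0,0,-1],[0.002,-0.02,0,0,0,0,-1],[0.0025,-0.032,0,0,0,0,-1],[0.0025,-0.032,0,0,0,0,-1],[0.0025,-0.032,0,0,0,0,-1],[0.0025,-0.032,0,0,0,0,-1],[0.0025,-0.032,0,0,0,0,-1],[0.0025,-0.032,0,0,0,0,-1],[0.0025,-0.032,0,0,0,0,-1],[0.0025,-0.032,0,0,0,0,-1],[0.0025,-0.03,0,0,0,0,-1],[0.002,-0.018,0,0,0,0,-1],[0.001,-0.008,0,0,0,0,-1],[0,0,0,0,0,0,-1],[0,0,0,0,0,0,-1]]'
python3 - <<'E'
from h import *
W=snap("wrist"); S=snap("side"); T=snap("top")
for n,(c,p,d) in zip(("w6","s6","t6"),(W,S,T)): np.savez(n+".npz",p=p,K=c[0],T=c[1],d=d)
a=cv2.resize(W[1][140:260,260:380],None,fx=3.33,fy=3.33,interpolation=cv2.INTER_CUBIC)
b=cv2.resize(S[1][270:390,300:380],None,fx=5,fy=5,interpolation=cv2.INTER_CUBIC)
k=np.zeros((600,800,3),np.uint8); k[:a.shape[0],:400]=a[:,:400]; k[:,400:]=b
cv2.imwrite("pics/m6.png",k[:,:,::-1])
E
```

```text
tip end [0.50930487 0.09218107 0.12085566] wrist at z .1217 [0.51059643 0.09196168 0.1217    ] in tool [-7.22270654e-04  3.42032561e-05  1.87406977e-01]
time_s: 13.75
tool_pos: [0.471, -0.2482, 0.309]
tool_rot: [0.014, 1.0, 0.0, 0.0]
contact_force: [0.5, -0.1, -1.5]
finger_gap: 0.0272
grasp_force: 88.4
```

View pics/m6.png

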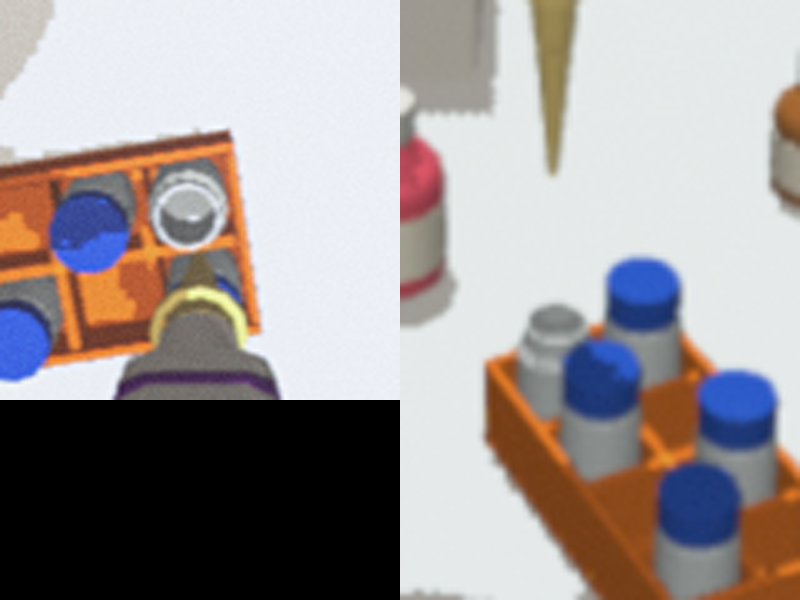

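The wrist crop shows the open mouth at about (188,213) and the tip end at (199,257). In the side crop the tip end is at (552,173) and the mouth at (557,322). I'll refine the mouth with a circle fit.

```bash
python3 - <<'E'
from h import *
w=np.load("w6.npz"); s=np.load("s6.npz"); t=np.load("top0.npz"); c=(w["K"],w["T"]); cs=(s["K"],s["T"]); ct=info("top")
def hough(p,u0,v0,n,k,r0,r1):
    g=cv2.cvtColor(cv2.resize(p[v0:v0+n,u0:u0+n],None,fx=k,fy=k,interpolation=cv2.INTER_CUBIC),cv2.COLOR_RGB2GRAY)
    h=cv2.HoughCircles(g,cv2.HOUGH_GRADIENT_ALT,1.5,5,param1=150,param2=.5,minRadius=int(r0*k),maxRadius=int(r1*k))
    return [] if h is None else [((x+.5)/k-.5+u0,(y+.5)/k-.5+v0,r/k) for x,y,r in h[0][:,:3]]
H=hough(w["p"],298,184,36,8,6,12); print("wrist",np.round(H,2).tolist())
Ht=hough(t["p"],452,267,24,8,3,8); print("top",np.round(Ht,2).tolist())
print("expected r px in wrist out/in", [c[0][0,0]*r/(c[1]@[.471,-.249,.062,1])[2] for r in(.0115,.01)], "top",[ct[0][0,0]*r/(ct[1]@[.471,-.249,.062,1])[2] for r in(.0115,.01)])
for h in H: print("w",plane(c,h[:2],.062).round(4))
for h in Ht: print("t",plane(ct,h[:2],.062).round(4))
m=(316.2,203.8); e=(319.5,216.8)
print("manual mouth w",plane(c,m,.062).round(4),"tri",tri(c,m,cs,(331.,334.)).round(4),"side",plane(cs,(331.,334.),.062).round(4))
print("tip end tri",tri(c,e,cs,(330.1,304.2)).round(4),"w",plane(c,e,.1217).round(4),"side",plane(cs,(330.1,304.2),.1217).round(4), ctrl.observe()["tool_pos"].round(4))
E
```

```text
wrist [[315.55999755859375, 205.8800048828125, 10.649999618530273]]
top [[464.1199951171875, 277.6199951171875, 6.949999809265137], [465.44000244140625, 278.19000244140625, 5.769999980926514], [466.0, 276.1199951171875, 7.170000076293945], [467.5, 278.0, 5.139999866485596], [464.1199951171875, 277.6199951171875, 5.480000019073486], [465.44000244140625, 279.69000244140625, 4.869999885559082]]
expected r px in wrist out/in [np.float64(10.238386550399149), np.float64(8.902944826434043)] top [np.float64(6.161822365969112), np.float64(5.358106405190533)]
w [ 0.4747 -0.252   0.062 ]
t [ 0.4725 -0.2469  0.062 ]
t [ 0.4715 -0.2493  0.062 ]
t [ 0.4754 -0.2504  0.062 ]
t [ 0.472  -0.2531  0.062 ]
t [ 0.4725 -0.2469  0.062 ]
t [ 0.4688 -0.2493  0.062 ]
manual mouth w [ 0.4724 -0.2513  0.062 ] tri [ 0.4723 -0.2512  0.0609] side [ 0.4717 -0.2525  0.062 ]
tip end tri [ 0.472  -0.2475  0.1221] w [ 0.4736 -0.2478  0.1217] side [ 0.4716 -0.247   0.1217] [ 0.471  -0.2483  0.3089]
```

```bash
python3 -m handwheel '[[0,-0.001,0.004,0,0,0,-1],[0,-0.002,0.008,0,0,0,-1],[0,-0.001,0.01,0,0,0,-1],[0,0,0.01,0,0,0,-1],[0,0,0.006,0,0,0,-1],[0,0,0.002,0,0,0,-1],[0,0,0,0,0,0,-1],[0,0,0,0,0,0,-1],[0,0,0,0,0,0,-1]]'
python3 - <<'E'
from h import *
print(ctrl.observe()["tool_pos"].round(4))
W=snap("wrist"); S=snap("side")
for n,(c,p,d) in zip(("w7","s7"),(W,S)): np.savez(n+".npz",p=p,K=c[0],T=c[1],d=d)
a=cv2.resize(W[1][185:235,295:345],None,fx=8,fy=8,interpolation=cv2.INTER_CUBIC)
b=cv2.resize(S[1][300:360,310:350],None,fx=10,fy=10,interpolation=cv2.INTER_CUBIC)
k=np.zeros((600,800,3),np.uint8); k[:400,:400]=a; k[:,400:]=b
cv2.imwrite("pics/m7.png",k[:,:,::-1])
E
```

```text
time_s: 15.02
tool_pos: [0.4709, -0.2529, 0.269]
tool_rot: [0.014, 1.0, -0.0, 0.0]
contact_force: [0.6, -0.4, -1.2]
finger_gap: 0.0269
grasp_force: 88.4
[ 0.4709 -0.2529  0.269 ]
```

View pics/m7.png

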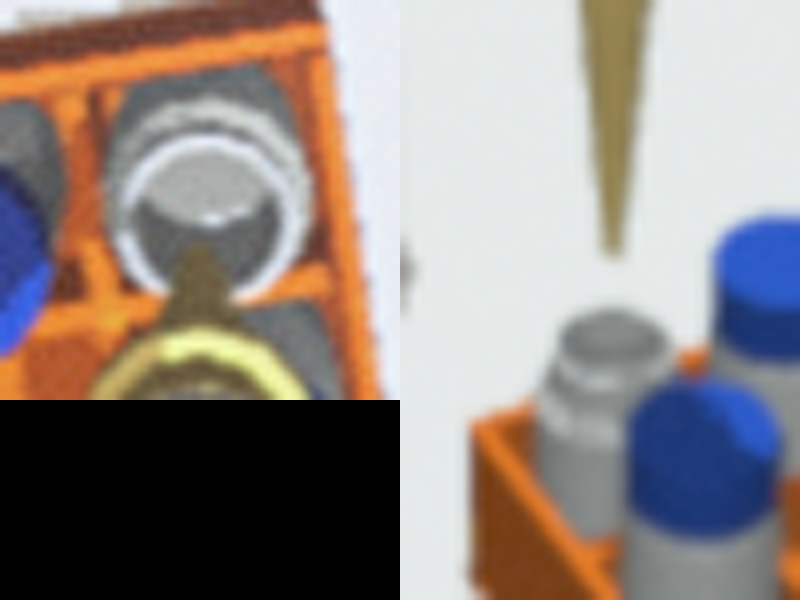

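Wrist crop: mouth rim centred at about (210,220), tip end at (203,248). Side crop: mouth centre at (614,337), tip end at (613,255). The tip is almost over the mouth.

```bash
python3 - <<'E'
from h import *
w=np.load("w7.npz"); s=np.load("s7.npz"); c=(w["K"],w["T"]); cs=(s["K"],s["T"])
o=ctrl.observe(); Rm=R.from_quat(o["tool_rot"]).as_matrix()
M=((320.8,212.1),(330.95,333.25)); E=((319.9,216.8),(330.85,324.7))
zt=o["tool_pos"][2]-.1873; print("z tip kin",zt)
m=tri(c,M[0],cs,M[1]); e=tri(c,E[0],cs,E[1]); print("tri",m.round(4),e.round(4),"d tool",(Rm.T@(m-e)).round(4))
for n,cc,i in(("w",c,0),("s",cs,1)):
    a,b=plane(cc,M[i],.062),plane(cc,E[i],zt); print(n,a.round(4),b.round(4),"d tool",(Rm.T@(a-b)).round(4))
E
```

```text
z tip kin 0.08166097262976721
tri [ 0.4723 -0.2511  0.0625] [ 0.4719 -0.252   0.082 ] d tool [-0.0004  0.0009  0.0195]
w [ 0.4732 -0.2513  0.062 ] [ 0.4735 -0.2523  0.0817] d tool [0.0003 0.001  0.0197]
s [ 0.4723 -0.2505  0.062 ] [ 0.4716 -0.2517  0.0817] d tool [-0.0007  0.0012  0.0197]
```

```bash
python3 -m handwheel '[[0,0.0005,0.002,0,0,0,-1],[0,0.0005,0.003,0,0,0,-1],[0,0,0.003,0,0,0,-1],[0,0,0.0015,0,0,0,-1],[0,0,0,0,0,0,-1],[0,0,0,0,0,0,-1],[0,0,0,0,0,0,-1],[0,0,0,0,0,0,-1]]'
python3 - <<'E'
from h import *
o=ctrl.observe(); print(o["tool_pos"].round(4),o["joint_vel"].round(3))
W=snap("wrist"); S=snap("side")
# tip end by colour in side view: lowest dark-yellow pixel in the column band
_,m=blobs(S[1],(18,60,40),(34,255,255),(318,290,345,345)); v,u=np.nonzero(m); k=v>=v.max()-1
e=(u[k].mean(),v.max()); zt=o["tool_pos"][2]-.1873
print("side tip px",e,"mouth px (330.95,333.25); tip plane",plane(S[0],e,zt).round(4),zt)
print("other pipette/vials unmoved:",[blobs(S[1],(108,100,60),(125,255,255),(318,315,440,420))[0][i][1] for i in range(4)])
E
```

```text
time_s: 16.12
tool_pos: [0.4708, -0.2519, 0.2594]
tool_rot: [0.014, 1.0, -0.0, 0.0]
contact_force: [0.3, -0.6, -1.6]
finger_gap: 0.0272
grasp_force: 88.4
[ 0.4708 -0.2519  0.2594] [-0.     0.     0.     0.002  0.001 -0.002]
side tip px (np.float64(330.5), np.int64(328)) mouth px (330.95,333.25); tip plane [ 0.4721 -0.2486  0.0721] 0.07208664600935225
other pipette/vials unmoved: [[359.2, 370.6], [366.9, 351.5], [339.8, 345.4], [348.1, 328.5]]
```

```bash
python3 -c "
from workcell import ctrl; print(ctrl.hand_in())"
```

```text
the job is handed in; nothing more can be done
None
```

I handed in the job at 16 s: the purple pipette is held upright and still with the tip tight on its nose (pressed in with about 17 N), and the tip's lower end is about 10 mm above the open vial's mouth, centred to about 1 mm.

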